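# Bar and lift a train cassette at the fiddle yard

## Robot

A 7-joint arm with a two-finger parallel gripper is mounted at the origin on the work surface. World frame = base frame: x ahead of the robot, y to its left, z up, the work surface at z = 0. Lengths are in m, angles in rad, forces in N, time in s.
With the tool pointing down it reaches from about 0.4 to 0.9 m from the base axis. Payload 5.5 kg.
Tool frame: the origin (TCP) lies where the fingers leave the gripper's body, on its centre line; the fingertips stand ahead of it and the grasp point (between the pads) lies 47 mm ahead of it (manip.nose_length is the z of the fingertips in the tool frame, in m); z points along the fingers, y is the line along which they close (so a half turn about z gives the same grasp; the last joint's range is limited). The gripper opens to 92 mm and grips with 3 to 60 N. Pads are 19 mm wide; open, the fingers measure 130 mm over their backs; the gripper's body (75 mm by 190 mm) begins 47 mm behind the grasp point.
Start: joints at [1.377, 0.501, -0.427, 1.55, 0.221, 1.138, -0.21], TCP at [0.287, -0.583, 0.292] pointing down, gripper open.
Joint ranges: [-2.88, 2.88], [-0.31, 2.03], [-1.54, 1.56], [0.2, 2.42], [-1.41, 4.55], [0.19, 2.02], [-2.57, 2.57]. Speed limits (rad/s): [2.57, 2.57, 3.14, 3.14, 3.14, 3.14, 3.14].

## Interface

Orientations are given as a rotation vector (axis times angle).
In Python, from workcell import manip gives the robot as it stands.
- The arm moves only by the tool carry_out, never from a script. Its argument "plan" is one flat list of numbers, 7 for each row, row after row: the turn, a rotation vector about the tool's x, y, z in rad, then the shift along the tool's x, y, z in mm, then the closure, from -1 (fully open) to 1 (shut). In form: [wx, wy, wz, x, y, z, jaw, wx, wy, wz, x, y, z, jaw, ...]. A call has 1 to 8 rows; each row shifts and turns the commanded pose from where the row before left it, along the tool's axes as they then stand; what a row does not reach is not made up. A row lasts 1/12 s, in which the tool goes at most 41.7 mm and 7.16 degrees, less where a joint would pass 70% of its speed; a pose out of reach is approached as far as the arm can. A call with a gripper value outside its range is refused whole. The fingers move at their own pace and stop on an object; "force" is the grip in N (left out, the last holds). Time passes only in rows, so rows that do not move let the fingers close. It gives the time, the measured TCP pose, the force, the opening and the grip force at its end, in the units of the state.
- manip.read_state(): the state, without advancing time (a new reading comes with each control period).
- manip.camera(name): name is "scene" or "top" or "wrist"; returns (picture, depth): 400x640x3 uint8, blue, green, red; 400x640 float32, m along the optical axis (not along the pixel's ray), 0 where there is no reading.
- manip.camera_model(name): a dict with "camera_matrix" (3x3 intrinsics, pixels), "pose" (4x4, takes a point from camera to world coordinates). Camera axes: x right, y down, z forward; pixel columns grow to the right and rows downward; lengths in m; the calibration is good to about 2 mm. A picture is of the moment at which its call begins: read the wrist's pose just before it. camera_model takes no time and is no camera call; for the wrist camera it gives the pose at the moment of the call.
- manip.sign_off(): hands the job in; it is judged then, once.
The state is a dict: "clock": time; "joint_pos": joint angles; "qd": joint speeds; "tau": joint torques, N m; "position": TCP position; "tcp_rot": TCP orientation; "ft_force": force on the tool from outside, world axes, zero at the start; "wrist_torque": the same for the moment, N m; "grip_width": finger opening in m; "grasp_force": force on a finger pad.
Only numpy, scipy, OpenCV 4.12 (cv2) and the standard library are available. Lean on these libraries where they do the work, as an engineer would, in place of code of your own. Each camera call takes 0.05 s, during which the arm holds its last target. There are 200 camera calls.

## Task

The boxcar has been run onto the train cassette in the fiddle-yard dock. Turn the lock collar at the cassette's open end to its locked mark so that its stop arm bars the track, then lift the cassette by its carrying handle straight up out of the dock, boxcar on board, and hold it steady and level about 12 cm above the dock. Finish while still holding it in the air, and leave the other things on the table where they are.

Things in the scene. Friction and masses are not known exactly. Their poses are not given: they have to be found in the camera images.
- dock: Fixed wooden dock board on the table, 490 x 160 x 12 mm, with low cleats (20 mm above the table) beside the cassette, an end butt, and a stub of approach track that meets the cassette's open end. Origin on the table under the centre of the docked cassette; x along the track towards the approach stub, z up.
- cassette: Loose plywood train cassette in the dock, 340 (x) x 112 (y) x 9 mm, 0.45 kg: HO track along x, aluminium side walls 41 mm apart (tops 35 mm above the underside), fixed stop block at the -x end, gate collar at the +x (open) end, carrying hoop over the middle; balanced near the middle. Origin: centre of underside, 12 mm above the table when docked (2 mm side play); z up. Rail tops at z = 13.5 mm.
- handle: Wooden handle of the cassette: straight bar 16 mm wide (cassette x), 20 mm high, 86 mm long (cassette y), on flat uprights at its two ends (26 mm wide along x), 80 mm free between them. Origin at the bar's centre, 100 mm above the cassette's underside; axes as the cassette. The boxcar's roof passes 27 mm below the bar.
- collar_top (a point): Centre of the lock collar's top face: upright round knurled dark steel collar, 28 mm across, 62 mm high, captive on a post at x = 150, y = 36 mm of the cassette; top 75 mm above the cassette's underside. A flat stop arm (7 mm thick, reaching 82 mm from the axis) sticks out of its foot, arm top 40 mm below this point; above that the collar is free to grip. x along the arm, z up.
- gate (a joint): Turn of the collar, rad. 0: arm points straight out along the track (open). Grows clockwise seen from above. 1.57: arm square across the track at the keeper post, white line on the collar meets the dark line on the base (locked mark); end stop at 1.59. Stiff (0.05 N m), stays where it is left; starts at 0.1 to 0.5.
- boxcar: HO boxcar on the cassette's rails between the side walls: 156 mm long over couplers, 34 mm wide, roof 48 mm above the rails, about 0.15 kg, on free-rolling wheels, so it rolls if the cassette tilts. Origin at rail level under its centre, x along its length.
- tree: Bystander: model fir tree on a round wooden base 38 mm across, about 100 mm high. Origin: centre of its foot.
- cleaning_block: Bystander: track-cleaning block, 70 x 30 x 30 mm, wood on rubber. Origin: centre of its underside.
- glue_bottle: Bystander: small white bottle, 32 mm across, 75 mm high. Origin: centre of its foot.
- screwdriver: Bystander: small screwdriver with a black handle, 130 mm long, lying along its x. Origin: underneath, at its middle.

How it is judged:
On the way:
1. the collar is at its locked mark while the cassette is still in the dock (value of joint gate above 1.45 rad and z of cassette in the frame of dock below 0.025 m), for 0.2 s.
At the end, for the whole second after the job is handed in: Held by the fingers on the handle for the last second: underside 80-200 mm above the dock board, within 60 mm of straight above it, level to 0.08 rad, still (20 mm/s, 0.1 rad/s), not touching the dock; gate above 1.45 rad; boxcar at rest on the rails between stop block and arm (value of joint gate above 1.45 rad and z of cassette in the frame of dock between 0.092 and 0.212 m and horizontal distance between cassette and dock below 0.06 m and angle between cassette's own z axis and vertical below 0.08 rad and linear speed of cassette below 0.02 m/s and angular speed of cassette below 0.1 rad/s and contact force between the fingers and handle above 1 N and contact force between cassette and dock below 0.1 N and x of boxcar in the frame of cassette between -0.085 and 0.085 m and y of boxcar in the frame of cassette between -0.01 and 0.01 m and z of boxcar in the frame of cassette between 0.009 and 0.019 m and linear speed of boxcar below 0.03 m/s); the arm keeps its last pose, push and grip.
It fails at once if the cassette is lifted before its gate is barred (z of cassette in the frame of dock above 0.035 m and value of joint gate below 1.4 rad).
It fails at once if the cassette is tipped more than about 15 degrees (angle between cassette's own z axis and vertical above 0.26 rad).
It fails at once if another thing on the table is moved (distance of any of tree, cleaning_block, glue_bottle, screwdriver from where it was at the start of the episode above 0.03 m).
It also fails if it takes over 53 s, if anything falls off the work surface, if the arm or the gripper's body presses on something with over 40 N, if the wrist force passes 120 N, or if a joint passes its speed limit or range.

## Working session

There is one attempt and no reset: what is moved stays moved. The work goes in short steps, Python scripts to look and compute and a tool call to move; the robot and the scene stay as the last step left them, time stands still between calls to the robot, and variables do not carry over. Pictures are saved under pics/ and viewed, at most 10 in all, crops included, and the job is handed in when it is done.

Besides the shell and the picture viewer there is one more tool, called after "Request:" in YAML: its name, and indented under it one key for each argument. carry_out: Moves the arm, as the interface text tells. Its arguments: {"type":"object","properties":{"plan":{"type":"array","items":{"type":"number"}},"force":{"type":"number"}},"required":["plan"]}

```bash
mkdir -p pics; ls
python3 - <<'E'
from workcell import manip
import cv2,numpy as np
s=manip.read_state();print({k:np.round(v,3) for k,v in s.items()},manip.nose_length)
for n in("scene","top"):
    p,d=manip.camera(n);cv2.imwrite(f"pics/{n}0.png",p);np.save(f"pics/{n}0.npy",d)
    m=manip.camera_model(n);print(n,m["camera_matrix"],np.round(m["pose"],3))
E
```

```text
pics
{'clock': np.float64(0.0), 'joint_pos': array([ 1.377,  0.502, -0.427,  1.551,  0.221,  1.138, -0.21 ]), 'qd': array([-0.001, -0.001, -0.001,  0.001, -0.   , -0.001, -0.   ]), 'tau': array([ 1.0000e-03, -5.6658e+01, -5.8160e+00, -2.7911e+01, -6.9000e-02,
        3.1000e-02,  0.0000e+00]), 'position': array([ 0.286, -0.583,  0.291]), 'tcp_rot': array([-3.058e+00, -7.110e-01,  1.000e-03]), 'ft_force': array([0.275, 0.378, 0.139]), 'wrist_torque': array([-0.034, -0.015, -0.026]), 'grasp_force': np.float64(0.0), 'grip_width': np.float64(0.092)} 0.0655
scene [[456.6091634    0.         326.05377624]
 [  0.         456.6091634  207.94800306]
 [  0.           0.           1.        ]] [[ 0.712  0.416 -0.565  1.083]
 [ 0.702 -0.395  0.593 -0.49 ]
 [ 0.024 -0.819 -0.573  0.588]
 [ 0.     0.     0.     1.   ]]
top [[478.34375385   0.         307.34482615]
 [  0.         478.34375385 198.9630617 ]
 [  0.           0.           1.        ]] [[-0.17  -0.965  0.201  0.413]
 [-0.985  0.168 -0.031  0.019]
 [-0.004 -0.204 -0.979  0.883]
 [ 0.     0.     0.     1.   ]]
```

View pics/top0.png

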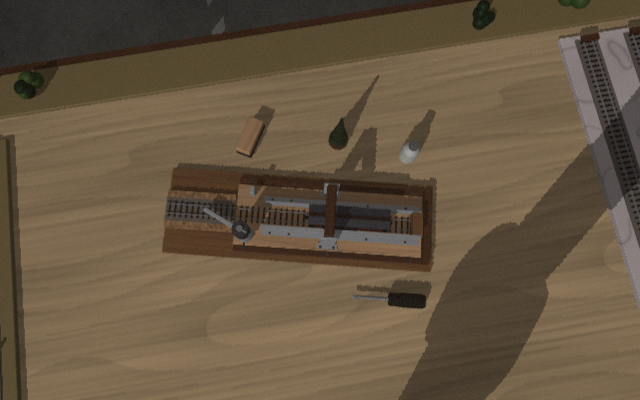

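View pics/scene0.png

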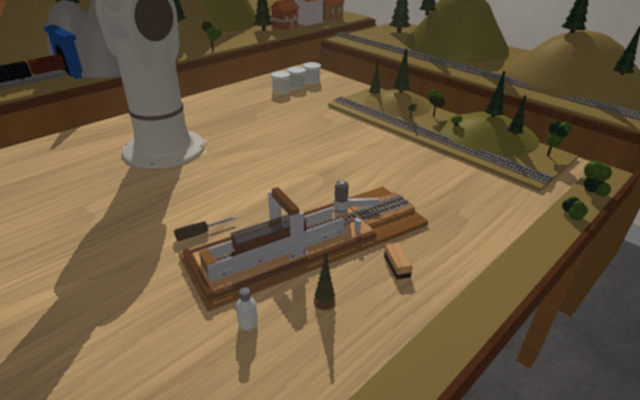

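The top view shows the dock with its open end to the left, the collar at about (242,230), its arm pointing to (207,211) and the handle bar at about (331,212). The tree is at (339,138), block (250,137), bottle (409,152) and screwdriver (400,300). The scene view agrees. I'll measure next.

```bash
cat > h.py <<'E'
from workcell import manip
import cv2,numpy as np
def ray(n,uv,z):
    m=manip.camera_model(n);K,T=m["camera_matrix"],m["pose"]
    d=T[:3,:3]@np.linalg.inv(K)@[uv[0],uv[1],1];o=T[:3,3]
    return o+d*(z-o[2])/d[2]
def cloud(n,d):
    m=manip.camera_model(n);K,T=m["camera_matrix"],m["pose"]
    v,u=np.mgrid[:400,:640];r=np.stack([(u-K[0,2])/K[0,0]*d,(v-K[1,2])/K[1,1]*d,d],-1)
    return r@T[:3,:3].T+T[:3,3]
def proj(n,P):
    m=manip.camera_model(n);K,T=m["camera_matrix"],m["pose"]
    q=K@(T[:3,:3].T@(np.asarray(P)-T[:3,3]));return q[:2]/q[2]
E
python3 - <<'E'
from h import *
p=cv2.imread("pics/top0.png");d=np.load("pics/top0.npy");P=cloud("top",d)
def rep(name,u0,u1,v0,v1,z0,z1):
    m=np.zeros(d.shape,bool);m[v0:v1,u0:u1]=1;m&=(P[...,2]>z0)&(P[...,2]<z1)
    q=P[m];r=cv2.minAreaRect((q[:,:2]*1000).astype(np.float32))
    print(name,len(q),np.round(q.mean(0),4),[np.round(x,1) for x in r]);return
rep("bar",315,350,175,250,.110,.135)
rep("collar",225,262,210,250,.075,.10)
rep("dock+",150,450,160,280,.007,.30)
rep("arm",195,232,195,228,.030,.060)
for n,b in dict(tree=(322,352,110,155),block=(230,270,112,160),bottle=(395,425,130,168)).items(): rep(n,*b,.012,.2)
c=cv2.resize(p[160:280,160:440],None,fx=2.8,fy=2.8,interpolation=cv2.INTER_CUBIC);cv2.imwrite("pics/c1.png",cv2.convertScaleAbs(c,alpha=1.7))
E
```

```text
bar 596 [ 0.5449 -0.0383  0.1206] [array([547.4, -38.7]), array([24.9, 94.9]), np.float64(76.3)]
collar 243 [0.5471 0.1144 0.087 ] [array([547.9, 114.8]), array([28.8, 27.2]), np.float64(35.4)]
dock+ 22741 [0.5566 0.0139 0.0274] [array([582.8,   8.1]), array([491.6, 205.8]), np.float64(76.0)]
arm 140 [0.5818 0.1551 0.0466] [array([581.8, 154.7]), array([59.4,  7. ]), np.float64(49.6)]
tree 333 [ 0.6938 -0.0842  0.052 ] [array([695.8, -84.7]), array([34.5, 25.1]), np.float64(71.6)]
block 642 [0.7285 0.0783 0.0288] [array([731.2,  78.6]), array([31. , 70.5]), np.float64(57.5)]
bottle 349 [ 0.6412 -0.2054  0.0492] [array([ 643.4, -207.7]), array([32.2, 26.5]), np.float64(47.1)]
```

View pics/c1.png

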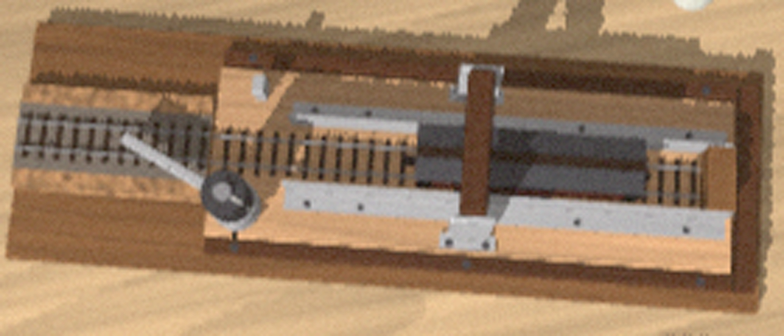

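The crop shows the collar at crop (230,195) with its arm pointing to (125,140), the keeper post at (258,85), the bar at (478,150), and the boxcar from 417 to 645 along the cassette. The cassette yaw comes out near 76° and the gate near 0.46 rad. Now I'll work out the approach in tool axes.

```bash
cat >> h.py <<'E'
from scipy.spatial.transform import Rotation as Ro
COL=np.array([.5475,.1148,.087]);BAR=np.array([.5465,-.039,.112]);YAW=np.radians(76)
def go(target):
    s=manip.read_state();R=Ro.from_rotvec(s["tcp_rot"]).as_matrix()
    ax=np.degrees(np.arctan2(R[1,:2],R[0,:2]))
    print("t",round(float(s["clock"]),2),"pos",np.round(s["position"],4),"yaw tool x,y",np.round(ax,1),"tilt z",np.round(R[:,2],4))
    print("shift mm",np.round(R.T@(np.asarray(target)-s["position"])*1000,1),"q",np.round(s["joint_pos"],2),"F",np.round(s["ft_force"],1),"w",s["grip_width"],"gf",s["grasp_force"])
E
python3 - <<'E'
from h import *
go([.5475,.1148,.25])
d=np.load("pics/top0.npy");P=cloud("top",d)
print("post z",P[180:195,246:260,2].max())
E
```

```text
t 0.1 pos [ 0.2864 -0.5829  0.2913] yaw tool x,y [ 26.2 -63.8] tilt z [-7.0e-04  1.6e-03 -1.0e+00]
shift mm [ 542.1 -510.9   42.2] q [ 1.38  0.5  -0.43  1.55  0.22  1.14 -0.21] F [-0.1  0.2 -0.6] w 0.09175011418496548 gf 0.0
post z 0.8833734127843744
```

Request:
carry_out:
  plan: [0,0,0,28,-26,0,-1,0,0,0,28,-26,0,-1,0,0,0,28,-26,0,-1,0,0,0,28,-26,0,-1,0,0,0,28,-26,0,-1,0,0,0,28,-26,0,-1,0,0,0,28,-26,0,-1,0,0,0,28,-26,0,-1]
  force: 25

```text
clock: 0.77
position: [0.396, -0.296, 0.292]
tcp_rot: [-3.06, -0.711, 0.001]
ft_force: [1.4, 0.4, -0.3]
grip_width: 0.092
grasp_force: 0.0
```

Request:
carry_out:
  plan: [0,0,0,28,-26,0,-1,0,0,0,28,-26,0,-1,0,0,0,28,-26,0,-1,0,0,0,28,-26,0,-1,0,0,0,28,-26,0,-1,0,0,0,28,-26,0,-1,0,0,0,28,-26,0,-1,0,0,0,28,-26,0,-1]

```text
clock: 1.43
position: [0.5054, -0.0108, 0.2921]
tcp_rot: [3.06, 0.711, -0.0]
ft_force: [1.5, -0.0, 0.3]
grip_width: 0.0916
grasp_force: 0.0
```

Request:
carry_out:
  plan: [0,0,0,28,-28,0,-1,0,0,0,28,-28,0,-1,0,0,0,18,-19,0,-1,0,0,-0.1,0,0,0,-1,0,0,-0.1,0,0,0,-1,0,0,-0.1,0,0,0,-1,0,0,-0.115,0,0,0,-1,0,0,0,0,0,0,-1]

```text
clock: 2.1
position: [0.5383, 0.0877, 0.2917]
tcp_rot: [-2.844, -1.333, 0.002]
ft_force: [0.3, -0.9, -0.1]
grip_width: 0.0919
grasp_force: 0.0
```

Run:
```python
from h import *
go([.5475,.1148,.25])
```

```text
t 2.1 pos [0.5383 0.0877 0.2917] yaw tool x,y [ 50.2 -39.8] tilt z [-1.2e-03  2.0e-04 -1.0e+00]
shift mm [ 26.8 -10.2  41.7] q [ 0.47  0.4  -0.85  1.81  0.34  1.09 -1.2 ] F [ 0.3 -0.9 -0.1] w 0.09187017152094445 gf 0.0
```

Request:
carry_out:
  plan: [0,0,0,14,-5,20,-1,0,0,0,13,-5,22,-1,0,0,0,0,0,0,-1,0,0,0,0,0,0,-1]

```text
clock: 2.43
position: [0.5473, 0.115, 0.2491]
tcp_rot: [-2.847, -1.325, 0.005]
ft_force: [-1.5, -0.8, -0.8]
grip_width: 0.0917
grasp_force: 0.0
```

Run:
```python
from h import *
go([.5475,.1148,.119])
p,d=manip.camera("wrist");P=cloud("wrist",d)
cv2.imwrite("pics/w1.png",cv2.convertScaleAbs(p,alpha=1.5))
m=(P[...,2]>.080)&(P[...,2]<.094)&(np.hypot(P[...,0]-.5475,P[...,1]-.1148)<.03)&(d>0)
q=P[m];print(len(q),q.mean(0),cv2.minEnclosingCircle((q[:,:2]*1000).astype(np.float32)),"proj collar",proj("wrist",COL))
a=(P[...,2]>.035)&(P[...,2]<.055)&(d>0)&(np.hypot(P[...,0]-.5475,P[...,1]-.1148)<.09)
print(len(P[a]),cv2.minAreaRect((P[a][:,:2]*1000).astype(np.float32)))
```

```text
t 2.43 pos [0.5473 0.115  0.2491] yaw tool x,y [ 49.9 -40.1] tilt z [-0.0032  0.     -1.    ]
shift mm [  0.2   0.6 130.1] q [ 0.38  0.48 -0.82  1.81  0.4   1.03 -1.29] F [-1.5 -0.8 -0.8] w 0.09168890441929699 gf 0.0
733 [0.54914733 0.11522291 0.08838859] ((548.2550048828125, 114.45095825195312), 14.630976676940918) proj collar [312.91029196 199.12858541]
960 ((582.7448120117188, 102.31929779052734), (88.2848892211914, 151.32510375976562), 1.5008430480957031)
```

View pics/w1.png

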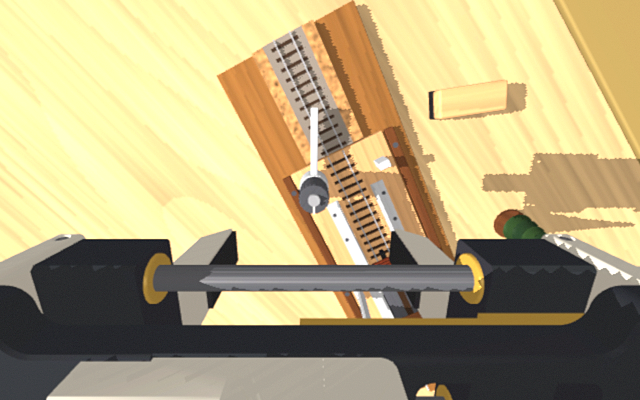

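The wrist view shows the collar at (314,197) between the fingers, its arm up to (314,108) and the keeper post clear at (382,162). I'll descend and grip the collar.

Request:
carry_out:
  plan: [0,0,0,0,0,30,-1,0,0,0,0,0,30,-1,0,0,0,0,0,30,-1,0,0,0,0,0,20,-1,0,0,0,0,0,12,-1,0,0,0,0,0,8,-1,0,0,0,0,0,0,-1,0,0,0,0,0,0,-1]

```text
clock: 3.15
position: [0.5491, 0.1147, 0.1213]
tcp_rot: [2.848, 1.325, 0.002]
ft_force: [-0.1, 0.3, 0.1]
grip_width: 0.0916
grasp_force: 0.0
```

Request:
carry_out:
  plan: [0,0,0,0,0,0,0.3,0,0,0,0,0,0,0.3,0,0,0,0,0,0,1,0,0,0,0,0,0,1,0,0,0,0,0,0,1,0,0,0,0,0,0,1,0,0,0,0,0,0,1,0,0,0,0,0,0,1]

```text
clock: 3.82
position: [0.5483, 0.1147, 0.1202]
tcp_rot: [2.848, 1.327, -0.0]
ft_force: [-0.2, -0.1, -0.3]
grip_width: 0.043
grasp_force: 0.0
```

Run:
```python
from h import *
go([.5475,.1148,.119])
```

```text
t 3.82 pos [0.5483 0.1147 0.1202] yaw tool x,y [ 50. -40.] tilt z [-0. -0. -1.]
shift mm [-0.4 -0.7  1.2] q [ 0.28  0.65 -0.7   1.89  0.57  0.81 -1.42] F [-0.2 -0.1 -0.3] w 0.04299516235201336 gf 0.0
```

Still closing; wait, then turn (9 rows in total, about 1.12 rad).

Request:
carry_out:
  plan: [0,0,0,0,0,0,1,0,0,0,0,0,0,1,0,0,0,0,0,0,1,0,0,0,0,0,0,1,0,0,0,0,0,0,1,0,0,0,0,0,0,1]

```text
clock: 4.32
position: [0.5482, 0.1149, 0.1202]
tcp_rot: [-2.847, -1.327, 0.0]
ft_force: [-0.8, 0.8, -0.6]
grip_width: 0.0274
grasp_force: 25.0
```

Request:
carry_out:
  plan: [0,0,0.08,0,0,0,1,0,0,0.08,0,0,0,1,0,0,0.08,0,0,0,1,0,0,0.08,0,0,0,1,0,0,0.08,0,0,0,1,0,0,0.08,0,0,0,1,0,0,0.08,0,0,0,1,0,0,0,0,0,0,1]

```text
clock: 4.98
position: [0.5483, 0.1148, 0.1202]
tcp_rot: [3.104, 0.484, 0.0]
ft_force: [-0.2, 0.8, -1.4]
grip_width: 0.0273
grasp_force: 25.0
```

Run:
```python
from h import *
go([.5475,.1148,.119])
print(manip.read_state()["wrist_torque"])
```

```text
t 4.98 pos [0.5483 0.1148 0.1202] yaw tool x,y [ 17.7 -72.3] tilt z [ 1.e-04 -1.e-04 -1.e+00]
shift mm [-0.7 -0.2  1.2] q [ 0.19  0.61 -0.57  1.9   0.46  0.77 -1.9 ] F [-0.2  0.8 -1.4] w 0.02727540276892252 gf 25.00101774930954
[ 0.22825408  0.0140939  -0.04258328]
```

Request:
carry_out:
  plan: [0,0,0.08,0,0,0,1,0,0,0.08,0,0,0,1,0,0,0.08,0,0,0,1,0,0,0.08,0,0,0,1,0,0,0.08,0,0,0,1,0,0,0.08,0,0,0,1,0,0,0.06,0,0,0,1,0,0,0,0,0,0,1]

```text
clock: 5.65
position: [0.5483, 0.1147, 0.1202]
tcp_rot: [3.121, -0.357, 0.0]
ft_force: [0.5, 0.2, -0.9]
grip_width: 0.027
grasp_force: 25.0
```

Run:
```python
from h import *
go([.5475,.1148,.119])
print(manip.read_state()["wrist_torque"])
p,d=manip.camera("top")
c=cv2.resize(p[160:280,160:440],None,fx=2.8,fy=2.8,interpolation=cv2.INTER_CUBIC);cv2.imwrite("pics/c2.png",cv2.convertScaleAbs(c,alpha=1.7))
p,d=manip.camera("scene");cv2.imwrite("pics/s2.png",cv2.resize(p[140:300,240:440],None,fx=3.5,fy=3.5,interpolation=cv2.INTER_CUBIC))
```

```text
t 5.65 pos [0.5483 0.1147 0.1202] yaw tool x,y [ -13. -103.] tilt z [-0.e+00 -3.e-04 -1.e+00]
shift mm [-0.8  0.1  1.2] q [ 0.09  0.58 -0.44  1.9   0.35  0.74 -2.35] F [ 0.5  0.2 -0.9] w 0.027037674192186865 gf 25.00085949897766
[ 0.13040087  0.04927632 -0.07814428]
```

View pics/s2.png

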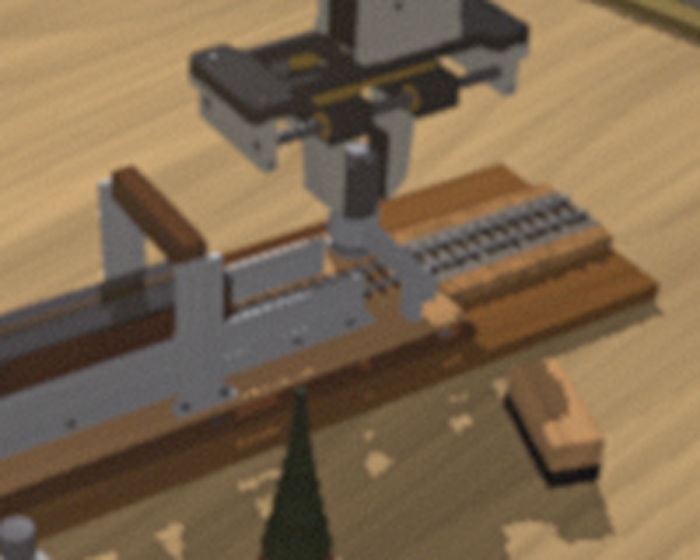

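The scene crop shows the arm across the track from the collar (350,230) to the keeper post at about (430,300). I'll nudge a little further towards the end stop, then release and measure.

Request:
carry_out:
  plan: [0,0,0.02,0,0,0,1,0,0,0.02,0,0,0,1,0,0,0,0,0,0,1,0,0,0,0,0,0,1]

```text
clock: 6.08
position: [0.5484, 0.1146, 0.1202]
tcp_rot: [3.114, -0.418, 0.0]
ft_force: [0.2, -0.1, -2.2]
grip_width: 0.0273
grasp_force: 25.0
```

Run:
```python
from h import *
go([.5475,.1148,.119])
print(manip.read_state()["wrist_torque"])
```

```text
t 6.08 pos [0.5484 0.1146 0.1202] yaw tool x,y [ -15.3 -105.3] tilt z [ 2.e-04 -1.e-04 -1.e+00]
shift mm [-0.9  0.1  1.2] q [ 0.08  0.58 -0.43  1.9   0.35  0.74 -2.38] F [ 0.2 -0.1 -2.2] w 0.027261642720794833 gf 24.99984383583069
[ 0.07060221 -0.08485653  0.24379173]
```

Torque about z rose to 0.24 N·m, so the end stop is reached. Release and rise.

Request:
carry_out:
  plan: [0,0,0,0,0,0,-1,0,0,0,0,0,0,-1,0,0,0,0,0,0,-1,0,0,0,0,0,0,-1,0,0,0,0,0,0,-1,0,0,0,0,0,0,-1,0,0,0,0,0,0,-1,0,0,0,0,0,0,-1]
  force: 50

```text
clock: 6.75
position: [0.5483, 0.1146, 0.1202]
tcp_rot: [3.113, -0.42, -0.0]
ft_force: [-0.2, 0.5, 0.4]
grip_width: 0.0762
grasp_force: 0.0
```

Request:
carry_out:
  plan: [0,0,0,0,0,-15,-1,0,0,0,0,0,-25,-1,0,0,0,0,0,-30,-1,0,0,0,0,0,-30,-1,0,0,0,0,0,-30,-1,0,0,0,0,0,0,-1,0,0,0,0,0,0,-1]

```text
clock: 7.33
position: [0.5496, 0.115, 0.2524]
tcp_rot: [-3.112, 0.42, -0.007]
ft_force: [0.5, -1.3, -1.1]
grip_width: 0.092
grasp_force: 0.0
```

Run:
```python
from h import *
go([*BAR[:2],.25])
p,d=manip.camera("wrist");P=cloud("wrist",d)
cv2.imwrite("pics/w2.png",cv2.convertScaleAbs(p,alpha=1.5))
def rep(n,m):
    m=(m&(d>0)).astype(np.uint8);k,L,st,_=cv2.connectedComponentsWithStats(m)
    for i in range(1,k):
        if st[i,4]>80:
            q=P[L==i];print(n,st[i],np.round(q.mean(0),4),cv2.minAreaRect((q[:,:2]*1000).astype(np.float32)))
r=np.hypot(P[...,0]-.548,P[...,1]-.1147)
rep("collar",(abs(P[...,2]-.087)<.007)&(r<.03))
rep("arm",(abs(P[...,2]-.0455)<.006)&(r<.09)&(r>.016))
```

```text
t 7.33 pos [0.5496 0.115  0.2524] yaw tool x,y [ -15.4 -105.4] tilt z [ 4.6e-03  4.0e-04 -1.0e+00]
shift mm [ 37.9 149.3   2.3] q [ 0.15  0.4  -0.51  1.82  0.23  0.98 -2.29] F [ 0.5 -1.3 -1.1] w 0.09195503188893589 gf 0.0
collar [300 185  30  31 691] [0.5472 0.1136 0.086 ] ((546.505126953125, 113.81025695800781), (27.939908981323242, 27.923358917236328), 37.20866775512695)
arm [311 111   7  64 433] [0.5951 0.1007 0.0454] ((593.7009887695312, 101.25486755371094), (6.274986743927002, 63.609336853027344), 74.81212615966797)
arm [319 110   8  12  96] [0.6179 0.0858 0.0454] ((617.92138671875, 85.74896240234375), (7.088443279266357, 10.58432674407959), 74.77156066894531)
arm [343 133  40   3  93] [0.589  0.0497 0.0449] ((589.7442016601562, 51.381752014160156), (39.3798942565918, 2.1716501712799072), 74.75782012939453)
arm [342 174  56   4 166] [0.5458 0.0533 0.0444] ((545.6046752929688, 53.27244567871094), (57.74412536621094, 2.261045455932617), 76.03466033935547)
```

View pics/w2.png

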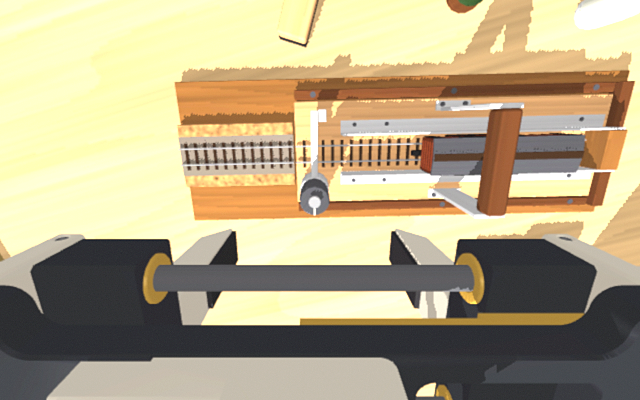

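The wrist view shows the arm square across the track from the collar (314,195) to the post (320,115), with the white line at the locked mark. The gate is about 1.58 rad and the boxcar sits well inside the cassette. Move over the handle, fingers open.

Request:
carry_out:
  plan: [0,0,0,8,30,0,-1,0,0,0,8,30,0,-1,0,0,0,8,30,0,-1,0,0,0,8,30,0,-1,0,0,0,6,29,0,-1,0,0,0,0,0,0,-1,0,0,0,0,0,0,-1,0,0,0,0,0,0,-1]

```text
clock: 8.05
position: [0.5447, -0.0386, 0.2489]
tcp_rot: [-3.113, 0.42, 0.004]
ft_force: [-0.8, 0.0, 0.3]
grip_width: 0.092
grasp_force: 0.0
```

Run:
```python
from h import *
p,d=manip.camera("wrist");P=cloud("wrist",d)
p2,d2=manip.camera("top");Q=cloud("top",d2)
for n,P,d in(("w",P,d),("t",Q,d2)):
    m=((abs(P[...,2]-.121)<.006)&(d>0)&(np.hypot(P[...,0]-.5465,P[...,1]+.039)<.06)).astype(np.uint8)
    k,L,st,_=cv2.connectedComponentsWithStats(m)
    for i in range(1,k):
        if st[i,4]>100:
            q=P[L==i];print(n,st[i],np.round(q.mean(0),4),cv2.minAreaRect((q[:,:2]*1000).astype(np.float32)))
go([*BAR[:2],.159])
```

```text
w [ 303  154   22  103 1988] [ 0.5494 -0.0397  0.1222] ((546.530517578125, -38.91178894042969), (16.000728607177734, 86.80917358398438), 75.99518585205078)
t [324 214  12  23 203] [ 0.5218 -0.0326  0.1216] ((522.4441528320312, -32.99452209472656), (15.994807243347168, 34.3389892578125), 75.75309753417969)
t 8.15 pos [ 0.5451 -0.0373  0.2495] yaw tool x,y [ -15.2 -105.2] tilt z [-0.0013  0.0011 -1.    ]
shift mm [ 1.9  1.3 90.5] q [ 0.4   0.37 -0.46  1.85  0.2   0.96 -1.99] F [-0.6  0.7  0.4] w 0.09155127647415864 gf 0.0
```

Request:
carry_out:
  plan: [0,0,-0.02,2,1,25,-1,0,0,0,0,0,25,-1,0,0,0,0,0,20,-1,0,0,0,0,0,12,-1,0,0,0,0,0,8,-1,0,0,0,0,0,0,-1,0,0,0,0,0,0,-1]

```text
clock: 8.73
position: [0.5475, -0.0399, 0.1605]
tcp_rot: [-3.117, 0.387, -0.0]
ft_force: [0.1, -0.6, -0.5]
grip_width: 0.0918
grasp_force: 0.0
```

Run:
```python
from h import *
go([*BAR[:2],.159])
```

```text
t 8.73 pos [ 0.5475 -0.0399  0.1605] yaw tool x,y [ -14.2 -104.2] tilt z [ 2.e-04  3.e-04 -1.e+00]
shift mm [-1.2 -0.6  1.5] q [ 0.36  0.49 -0.42  1.91  0.28  0.79 -2.03] F [ 0.1 -0.6 -0.5] w 0.0918357301711663 gf 0.0
```

Request:
carry_out:
  plan: [0,0,0,-1,-0.5,1,1,0,0,0,0,0,0,1,0,0,0,0,0,0,1,0,0,0,0,0,0,1,0,0,0,0,0,0,1,0,0,0,0,0,0,1,0,0,0,0,0,0,1,0,0,0,0,0,0,1]
  force: 50

```text
clock: 9.4
position: [0.5463, -0.0399, 0.1593]
tcp_rot: [3.117, -0.389, 0.0]
ft_force: [-0.2, -0.5, 0.9]
grip_width: 0.043
grasp_force: 0.0
```

Request:
carry_out:
  plan: [0,0,0,0,0,0,1,0,0,0,0,0,0,1,0,0,0,0,0,0,1,0,0,0,0,0,0,1,0,0,0,0,0,0,1,0,0,0,0,0,0,1,0,0,0,0,0,0,1,0,0,0,0,0,0,1]

```text
clock: 10.07
position: [0.5463, -0.0398, 0.1592]
tcp_rot: [-3.117, 0.389, 0.0]
ft_force: [-0.2, 0.2, -0.9]
grip_width: 0.0157
grasp_force: 50.0
```

Gripped. Lift slowly by a small amount first, then check.

Request:
carry_out:
  plan: [0,0,0,0,0,-1,1,0,0,0,0,0,-2,1,0,0,0,0,0,-3,1,0,0,0,0,0,-4,1,0,0,0,0,0,-4,1,0,0,0,0,0,-4,1,0,0,0,0,0,-4,1,0,0,0,0,0,-3,1]

```text
clock: 10.73
position: [0.5465, -0.0398, 0.1849]
tcp_rot: [3.117, -0.389, 0.001]
ft_force: [-0.0, -0.3, -5.7]
grip_width: 0.0155
grasp_force: 50.0
```

Run:
```python
from h import *
go([.5465,-.039,.279]);print(manip.read_state()["wrist_torque"])
p,d=manip.camera("scene");cv2.imwrite("pics/s3.png",cv2.resize(p[140:300,170:440],None,fx=2.9,fy=2.9,interpolation=cv2.INTER_CUBIC))
```

```text
t 10.73 pos [ 0.5465 -0.0398  0.1849] yaw tool x,y [ -14.2 -104.2] tilt z [ 7.e-04 -1.e-04 -1.e+00]
shift mm [ -0.2  -0.8 -94.1] q [ 0.37  0.46 -0.44  1.9   0.25  0.84 -2.01] F [-0.  -0.3 -5.7] w 0.015543920977979386 gf 49.9962043762207
[ 0.06009557 -0.0179187   0.01683202]
```

View pics/s3.png

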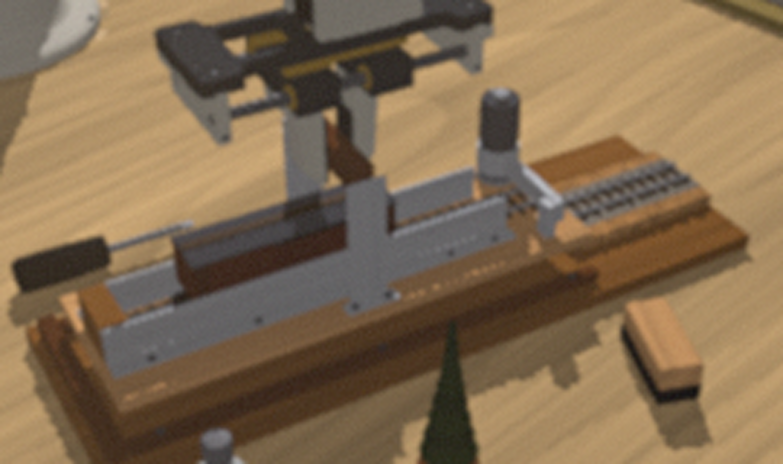

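The cassette is about 25 mm up and level. The arm bars the track at (545,200) and the boxcar is on the rails at (270,240). Continue up, with soft starts and stops.

Request:
carry_out:
  plan: [0,0,0,0,0,-3,1,0,0,0,0,0,-5,1,0,0,0,0,0,-7,1,0,0,0,0,0,-8,1,0,0,0,0,0,-8,1,0,0,0,0,0,-8,1,0,0,0,0,0,-8,1,0,0,0,0,0,-8,1]

```text
clock: 11.45
position: [0.5464, -0.0398, 0.2403]
tcp_rot: [3.117, -0.389, 0.001]
ft_force: [0.4, -1.1, -6.7]
grip_width: 0.0156
grasp_force: 50.0
```

Request:
carry_out:
  plan: [0,0,0,0,0,-8,1,0,0,0,0,0,-8,1,0,0,0,0,0,-7,1,0,0,0,0,0,-6,1,0,0,0,0,0,-4,1,0,0,0,0,0,-3,1,0,0,0,0,0,-2,1,0,0,0,0,0,-1,1]

```text
clock: 12.12
position: [0.5463, -0.0399, 0.2783]
tcp_rot: [3.117, -0.389, -0.0]
ft_force: [0.1, 0.2, -6.9]
grip_width: 0.0156
grasp_force: 50.0
```

Request:
carry_out:
  plan: [0,0,0,0,0,0,1,0,0,0,0,0,0,1,0,0,0,0,0,0,1,0,0,0,0,0,0,1,0,0,0,0,0,0,1,0,0,0,0,0,0,1,0,0,0,0,0,0,1,0,0,0,0,0,0,1]

```text
clock: 12.78
position: [0.5463, -0.0398, 0.2782]
tcp_rot: [-3.117, 0.389, 0.0]
ft_force: [-1.1, -0.1, -6.4]
grip_width: 0.0157
grasp_force: 50.0
```

Request:
carry_out:
  plan: [0,0,0,0,0,0,1,0,0,0,0,0,0,1,0,0,0,0,0,0,1,0,0,0,0,0,0,1,0,0,0,0,0,0,1,0,0,0,0,0,0,1,0,0,0,0,0,0,1,0,0,0,0,0,0,1]

```text
clock: 13.45
position: [0.5463, -0.0398, 0.2782]
tcp_rot: [-3.117, 0.389, -0.0]
ft_force: [-0.2, -0.4, -6.4]
grip_width: 0.0155
grasp_force: 50.0
```

Run:
```python
from h import *
go([.5465,-.039,.279]);print(manip.read_state()["wrist_torque"])
a=None
for i in range(2):
    p,d=manip.camera("scene")
    if a is not None: print("diff",np.abs(p.astype(int)-a).mean())
    a=p.astype(int)
cv2.imwrite("pics/s4.png",cv2.resize(p[80:300,150:440],None,fx=2.7,fy=2.7,interpolation=cv2.INTER_CUBIC))
```

```text
t 13.45 pos [ 0.5463 -0.0398  0.2782] yaw tool x,y [ -14.2 -104.2] tilt z [ 0.  0. -1.]
shift mm [-0.  -0.8 -0.8] q [ 0.41  0.34 -0.47  1.82  0.18  1.02 -1.95] F [-0.2 -0.4 -6.4] w 0.015471527225865908 gf 49.99626338481903
[0.0880548  0.06127457 0.00684452]
diff 1.9169583333333333
```

View pics/s4.png

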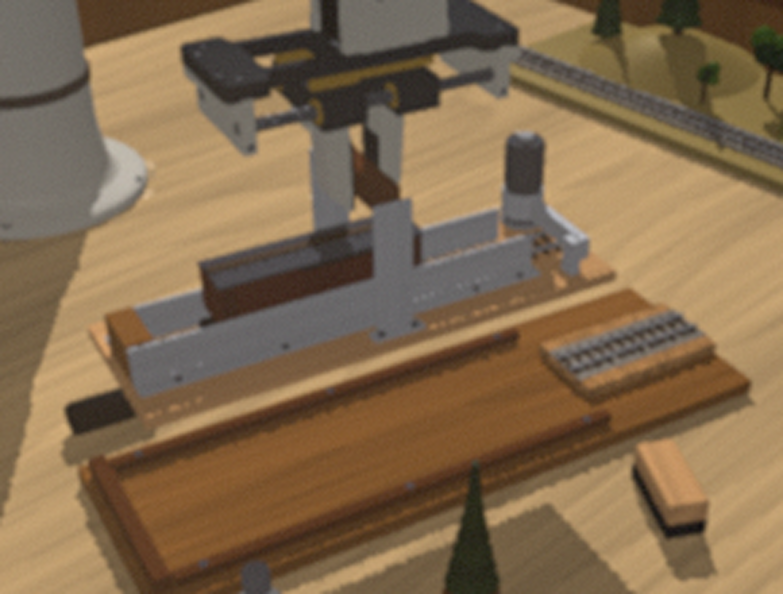

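The cassette hangs about 12 cm above the dock with the boxcar aboard at (290,270) and the arm across at (570,240). A quick level and boxcar-motion check, then hand in.

Run:
```python
from h import *
p,d=manip.camera("scene");P=cloud("scene",d)
x=np.array([np.cos(YAW),np.sin(YAW)]);y=np.array([-x[1],x[0]])
L=np.stack([(P[...,:2]-[.5463,-.0398])@x,(P[...,:2]-[.5463,-.0398])@y,P[...,2]],-1)
m=(d>0)&(abs(L[...,0])<.16)&(abs(L[...,1])<.03)&(abs(L[...,2]-.193)<.010)  # boxcar roof
roof=L[m&(abs(L[...,1])<.015)&(L[...,0]<.05)]
A=np.c_[roof[:,:2],np.ones(len(roof))];c=np.linalg.lstsq(A,roof[:,2],rcond=None)[0]
print("roof",len(roof),np.percentile(roof[:,0],[1,99]),"slopes",c)
k=L[(d>0)&(abs(L[...,0]-.15)<.016)&(abs(L[...,1]-.036)<.016)&(L[...,2]>.17)]
print("collar top z",np.percentile(k[:,2],95),"expected",.2312-.025)
```

```text
roof 619 [-0.10375344  0.01484035] slopes [ 0.00659594 -0.01271189  0.19076852]
collar top z 0.20913497878503476 expected 0.2062
```

```bash
python3 -c "
from workcell import manip
print(manip.sign_off())"
```

```text
the job is handed in; nothing more can be done
None
```

The collar is locked at about 1.58 rad, and the cassette is held level about 12 cm above the dock with the boxcar on board. The job is handed in, but sign-off returned no verdict.

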